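# Open the push-and-turn cap of the sanitising tablets

### The arm

A 6-joint arm with a two-finger parallel gripper is mounted at the origin on the work surface. World frame = base frame: x ahead of the robot, y to its left, z up, the work surface at z = 0. Lengths are in mm, angles in rad, forces in N, time in s.
With the tool pointing down it reaches from about 350 to 725 mm from the base axis. Payload 6 kg.
Tool frame: the origin (TCP) lies midway between the tips of the shut fingers; the grasp point (between the pads) lies 19 mm behind it; x points along the fingers, y is the direction in which the jaws open and shut, and the axes are right-handed (so a half turn about x gives the same grasp; the last joint's range is limited). The gripper opens to 85 mm and grips with 20 to 120 N. Pads are 22 mm wide; open, the fingers measure 114 mm over their backs; the gripper's body (76 mm by 85 mm) begins 54 mm behind the grasp point. The pads swing forward as they close: fully open they stand 13 mm farther back than shut.
Start: joints at [1.623, 0.04, 0.085, 0, -1.615, -0.334], TCP at [166.825, 576.318, 231.261] pointing down, gripper open.
Joint ranges: [-2.56, 2.56], [-1.29, 2.01], [-1.08, 1.49], [-3.29, 1.98], [-2.81, -0.18], [-2.99, 2.99]. Speed limits (rad/s): [2.57, 2.57, 3.01, 3.14, 3.14, 3.14].

### API

Orientations are given as a unit quaternion [w, x, y, z].
In Python, from cell import bot gives the robot as it stands. The module is installed in compiled form; this text tells all that it offers.
- The arm moves only by the tool drive_tool, never from a script. Its argument "plan" is a list of rows, each an object of numbers: "wx", "wy", "wz": the turn, a rotation vector about the tool's x, y, z in rad; "dx", "dy", "dz": the shift along the tool's x, y, z in m; "fingers": the closure, from -1 (fully open) to 1 (shut). In form: [{"wx": .., "wy": .., "wz": .., "dx": .., "dy": .., "dz": .., "fingers": ..}, ...]. A call has 1 to 20 rows; each row is the pose to reach, as a shift and turn from the pose commanded when the call began, along the tool's axes at that moment; what a row does not reach only later rows make up. A row lasts 1/8 s, in which the tool goes at most 62.5 mm and 10.7 degrees, less where a joint would pass 70% of its speed; a pose out of reach is approached as far as the arm can. A call with a gripper value outside its range is refused whole. The fingers move at their own pace and stop on an object; "grip_force" is the grip in N (left out, the last holds). Time passes only in rows, so rows that repeat a pose let the fingers close. It gives the time, the measured TCP pose, the force and the opening at its end, in the units of the state.
- bot.get_state(): the state, without advancing time (a new reading comes with each control period).
- bot.grab_frame(name): name is "scene" or "top" or "wrist"; returns a dict with "image" (420x560x3 uint8, blue, green, red), "fx", "fy", "cx", "cy" (pixels), "pose" (4x4, takes a point from camera to world coordinates). Camera axes: x right, y down, z forward; pixel columns grow to the right and rows downward; lengths in mm; the calibration is good to about 2 mm. A picture is of the moment at which its call begins. There is no depth.
- bot.sign_off(): hands the job in, once; it reports no verdict.
The state is a dict: "clock": time; "joint_positions": joint angles; "qvel": joint speeds; "joint_efforts": joint torques, N m; "tcp_pos": TCP position; "tool_rot": TCP orientation; "wrist_force": force on the tool from outside, world axes, zero at the start; "torque": the same for the moment, N m; "grip_width": finger opening in mm.
Only numpy, scipy, OpenCV 4.12 (cv2) and the standard library are available. Lean on these libraries where they do the work, as an engineer would, in place of code of your own. Each camera call takes 0.05 s, during which the arm holds its last target.

### The job

Open the white bottle of sanitising tablets in the bench rack: press its orange safety cap straight down against the spring and, keeping it pressed, turn it anticlockwise (seen from above) about a sixth of a turn until it is free, then lift it off. Finish while still holding the cap in the gripper, level and straight above the open bottle, about 10 cm up, so that a tablet can be taken out. Leave the bottle standing in its pocket and the other things where they are.

Things in the scene. Friction and masses are not known exactly. Their poses are not given: they have to be found in the camera images.
- cap: Round orange ribbed safety cap, 52 mm across, 30 mm tall, 40 g, arrows moulded on top. Origin: centre of its lower edge, z up. Locked at the start: origin 112 mm above the bottle's underside (13 mm below the rim), x axis along the bottle's x. Grip it across the diameter from above at any yaw. Unpressed it turns only a few degrees; pulled up while locked it takes the bottle along.
- cap_top (a point): Centre of the cap's top face, 30 mm above its lower edge. An inner spring pushes the cap up: 4 N when locked, 10 N pressed 3 mm, 13 N at 4.5 mm; hard stop at 5.5 mm. Pressed more than 3 mm (aim for 5 mm) it turns anticlockwise from above. Inner teeth hold it down until 41 degrees; from 45 to 90 degrees it lifts straight off; a stop follows at 91 degrees.
- bottle: White square plastic bottle, orange-striped label, full of tablets, 0.4 to 0.75 kg, loose in a rack pocket that keeps it from turning (1.5 mm play a side). 76 x 76 mm, upright sides to 88 mm, then a sloping square shoulder up to 101 mm (45 mm wide there), then a round neck 34 mm across (42 mm over its lugs) to the rim at 125 mm. Origin: centre of its underside, z up.
- mouth (a point): Centre of the bottle's open mouth at the height of its rim, 125 mm above the bottle's underside; axes as the bottle's.
- rack: Stainless bench rack, fixed: 94 x 330 mm strip, 3 mm thick, with three square pockets in a row along its y axis, 115 mm apart, the middle one at its origin (centre of its underside, on the bench). Pockets 79 mm square inside, 3 mm walls up to 40 mm. White bottle, grey bottle and tub stand in them in any order, 3 mm above the bench.
- descaler: Bystander: grey square bottle of the same size as the white one, with a plain blue cap (52 mm diameter, top 142 mm above its underside), in another pocket of the rack. Origin at the centre of its underside.
- strip_tub: Bystander: round white tub with green lid, 69 mm diameter, 82 mm tall, in another pocket of the rack. Origin at the centre of its underside.
- pan: Bystander: empty stainless food pan 176 x 108 mm over its rim, 62 mm tall, on the bench to the left. Origin at the centre of its underside, long side along x.
- brush: Bystander: blue hand scrubbing brush, 110 x 50 mm, 70 mm tall over its handle, on the bench to the right. Origin at the centre of its underside, long side along x.
Not all that is in view belongs to the job. There is more than one size of the cap; the one meant has the size given above.

How it is judged:
By the outcome, as a careful person would: the job done as asked, in the order asked, and still so for the second after the job is handed in, while the arm keeps its last pose, push and grip.
It also fails if it takes over 34 s, if anything falls off the work surface, if the arm or the gripper's body presses on something with over 40 N, if the wrist force passes 120 N, or if a joint passes its speed limit or range.

## Working session

There is one attempt and no reset: what is moved stays moved. The work goes in short steps, Python scripts to look and compute and a tool call to move; the robot and the scene stay as the last step left them, time stands still between calls to the robot, and variables do not carry over. Pictures are saved under pics/ and viewed, and the job is handed in when it is done.

Besides the shell and the picture viewer there is one more tool, called after "Request:" as name(argument=value, ...), one argument or row to a line, values as JSON. drive_tool: Moves the arm, as the interface text tells. Its arguments: {"type":"object","properties":{"plan":{"type":"array"},"grip_force":{"type":"number"}},"required":["plan"]}

```bash
mkdir -p pics
cat > h.py <<'E'
import numpy as np, cv2, json
from cell import bot
def grab(name,fn):
    f=bot.grab_frame(name); cv2.imwrite('pics/'+fn+'.png',f['image'])
    np.savez('pics/'+fn+'.npz',**{k:np.array(f[k]) for k in f}); return f
def load(fn): return dict(np.load('pics/'+fn+'.npz'))
def ray(f,u,v):
    P=np.array(f['pose']); d=P[:3,:3]@np.array([(u-f['cx'])/f['fx'],(v-f['cy'])/f['fy'],1]); return P[:3,3],d/np.linalg.norm(d)
def onz(f,u,v,z):
    o,d=ray(f,u,v); return o+d*(z-o[2])/d[2]
def proj(f,p):
    P=np.array(f['pose']); q=P[:3,:3].T@(np.array(p)-P[:3,3]); return f['fx']*q[0]/q[2]+f['cx'],f['fy']*q[1]/q[2]+f['cy']
def tri(l):
    A=np.zeros((3,3));b=np.zeros(3)
    for o,d in l:
        M=np.eye(3)-np.outer(d,d);A+=M;b+=M@o
    x=np.linalg.solve(A,b); return x,[np.linalg.norm((np.eye(3)-np.outer(d,d))@(x-o)) for o,d in l]
E
python3 - <<'E'
from h import *
for n in ['scene','top','wrist']:
    f=grab(n,n+'0'); print(n,f['fx'],f['cx'],f['cy'],np.round(f['pose'],3).tolist())
s=bot.get_state();print(s)
E
```

```text
scene 403.87759277903496 283.26983848442353 209.97606987112206 [[0.853, 0.355, -0.382, 915.217], [0.522, -0.589, 0.617, -656.189], [-0.006, -0.726, -0.688, 816.069], [0.0, 0.0, 0.0, 1.0]]
top 487.0223767015301 275.57875775347316 209.2271069241547 [[0.009, -0.99, 0.141, 312.58], [-1.0, -0.01, -0.005, 16.084], [0.007, -0.141, -0.99, 1466.183], [0.0, 0.0, 0.0, 1.0]]
wrist 337.7029262951397 277.4340743232752 211.64729313771545 [[-0.278, -0.915, -0.292, 242.246], [-0.961, 0.265, 0.082, 554.3], [0.002, 0.303, -0.953, 372.811], [0.0, 0.0, 0.0, 1.0]]
{'clock': 0.15, 'joint_positions': array([ 1.62271830e+00,  4.06681050e-02,  8.40457020e-02, -3.38016714e-04,
       -1.61550283e+00, -3.33722514e-01]), 'qvel': array([ 1.64480054e-03, -3.75163598e-03,  1.89605587e-03,  2.55846334e-03,
       -2.80282400e-05,  1.75856387e-03]), 'joint_efforts': array([-2.12102183e-03, -3.68616307e+01,  3.47692931e+01,  6.93643570e+00,
       -4.31460125e-03,  2.93435377e-06]), 'tcp_pos': array([166.70820002, 576.11034673, 230.51422434]), 'tool_rot': array([ 0.09881296, -0.70007276,  0.09978098,  0.70012705]), 'wrist_force': array([-0.16376869, -0.68425413, -0.22041404]), 'torque': array([-0.02929881,  0.00444936,  0.06081252]), 'grip_width': 85.24719574640181}
```

View pics/scene0.png

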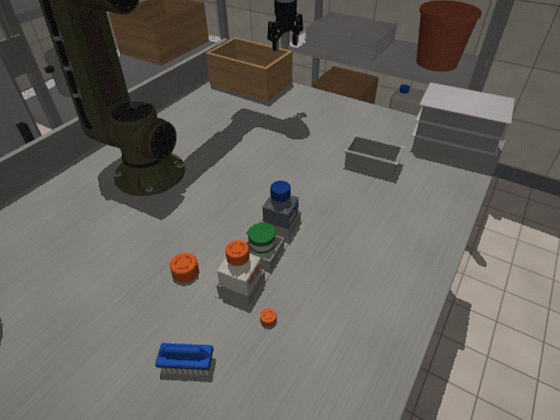

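View pics/top0.png

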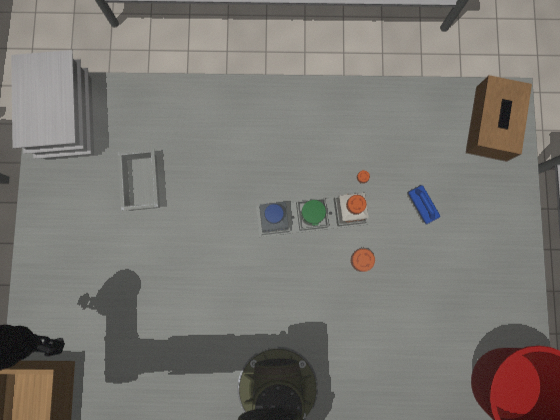

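View pics/wrist0.png

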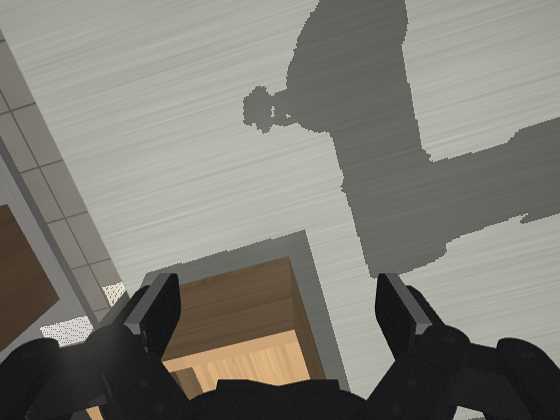

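The orange objects are:
- the cap on the white bottle: scene (237,252), top (357,204)
- a large loose cap on the bench: scene (184,267), top (363,260)
- a small loose cap: scene (268,318), top (364,177)

The one I want is on the white bottle in the end pocket. I'll measure it and check it in a close crop.

Run:
```python
from h import *
S=load('scene0');T=load('top0')
def blobs(f,roi=None):
    h=cv2.cvtColor(f['image'],cv2.COLOR_BGR2HSV)
    m=cv2.inRange(h,(3,170,120),(18,255,255))
    m=cv2.morphologyEx(m,cv2.MORPH_CLOSE,np.ones((5,5)))
    n,l,st,c=cv2.connectedComponentsWithStats(m)
    return [(st[i].tolist(),c[i].round(1).tolist()) for i in range(1,n) if st[i][4]>60]
for n,f in (('S',S),('T',T)):
    for b in blobs(f): print(n,b)
a=cv2.resize(S['image'][200:310,180:300],None,fx=5,fy=5,interpolation=cv2.INTER_CUBIC)
b=cv2.resize(T['image'][180:250,240:390],None,fx=5,fy=5,interpolation=cv2.INTER_CUBIC)
cv2.imwrite('pics/cs.png',a);cv2.imwrite('pics/ct.png',b)
```

```text
S ([226, 241, 23, 17, 316], [236.7, 248.9])
S ([170, 253, 27, 21, 431], [182.7, 263.3])
S ([260, 309, 16, 14, 178], [267.7, 315.5])
T ([358, 171, 11, 10, 77], [363.6, 175.6])
T ([348, 196, 18, 16, 204], [356.7, 203.3])
```

View pics/cs.png

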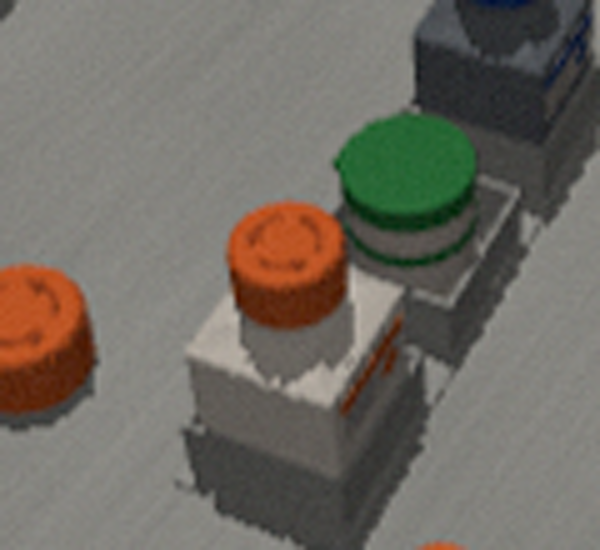

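View pics/ct.png

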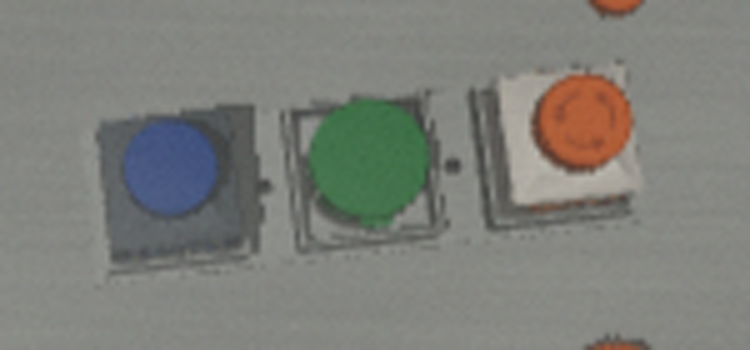

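The close crop shows the ribbed orange cap with arrows, sitting on the white bottle with the orange stripe. Its top face is centred at scene (237.6,248.6) and top (357.2,203.2).

Run:
```python
from h import *
S=load('scene0');T=load('top0')
x,r=tri([ray(S,237.4,248.6),ray(T,357.2,203.2)]);print(x,r)
print(onz(T,357.2,203.2,145),onz(S,237.4,248.6,145))
# rack direction: dots/blue/green centres
x2,r2=tri([ray(T,274.3,213.2),ray(S,281,186)]);print('blue',x2,r2)
for u,v,z in ((274.3,213.2,145),(314,211.2,85)): print(onz(T,u,v,z))
# rack dots
a=onz(T,292.7,217.3,3);b=onz(T,330.5,213.2,3);print(a,b,np.degrees(np.arctan2(*(b-a)[:2])))
print('diam',18/487*np.linalg.norm(ray(T,0,0)[0]-x))
for u,v in ((363,260),(363.6,176)): print(onz(T,u,v,20))
```

```text
[ 520.39520917 -213.77941059  146.55373025] [np.float64(1.6539421027085655), np.float64(1.653942102708632)]
[ 519.40208221 -215.14996076  145.        ] [ 520.71728222 -211.65054815  145.        ]
blue [490.98100122  13.9496654  148.25370001] [np.float64(2.598381309752716), np.float64(2.5983813097527917)]
[489.32192348  12.37847991 145.        ]
[ 504.30455709 -101.44407281   85.        ]
[496.36964872 -43.85833842   3.        ] [ 510.08219537 -158.48755531    3.        ] 173.1783953387616
diam 50.101523012261225
[ 369.05249611 -251.80339076   20.        ]
[ 622.64751322 -257.63718948   20.        ]
```

Run:
```python
from h import *
from scipy.spatial.transform import Rotation as R
s=bot.get_state();q=s['tool_rot'];r=R.from_quat([q[1],q[2],q[3],q[0]]);M=r.as_matrix();print(M.round(3))
p=s['tcp_pos']
for w in ([450,350,270],[560,100,270],[520,-214,270]): print(w,(M.T@(np.array(w)-p)).round(1))
z=M[:,2];print('yaw of tool z',np.degrees(np.arctan2(z[1],z[0])), 'q1-q6',np.degrees(s['joint_positions'][[0,5]]))
f=load('wrist0');print('cam in tool',(M.T@(f['pose'][:3,3]-p)).round(1),(M.T@f['pose'][:3,:3]).round(3))
```

```text
[[-0.    -0.278 -0.961]
 [-0.001 -0.961  0.278]
 [-1.     0.001 -0.   ]]
[450, 350, 270] [ -39.3  138.5 -335. ]
[560, 100, 270] [ -39.   348.  -510.2]
[520, -214, 270] [ -38.5  660.8 -559.1]
yaw of tool z 163.8548753178142 q1-q6 [ 92.97490965 -19.12089157]
cam in tool [-1.423e+02  1.000e-01 -7.860e+01] [[-0.001 -0.303  0.953]
 [ 1.    -0.     0.001]
 [-0.     0.953  0.303]]
```

Request:
drive_tool(
  plan=[
    {"dx":-0.025,"dy":0.06,"dz":-0.02,"fingers":-1},
    {"dx":-0.025,"dy":0.1385,"dz":-0.335,"wx":0.5,"fingers":-1},
    {"dx":-0.025,"dy":0.1385,"dz":-0.335,"wx":0.5,"fingers":-1},
    {"dx":-0.025,"dy":0.1385,"dz":-0.335,"wx":0.5,"fingers":-1},
    {"dx":-0.025,"dy":0.1385,"dz":-0.335,"wx":0.7,"fingers":-1},
    {"dx":-0.025,"dy":0.1385,"dz":-0.335,"wx":0.8,"fingers":-1},
    {"dx":-0.025,"dy":0.348,"dz":-0.51,"wx":1.0,"fingers":-1},
    {"dx":-0.025,"dy":0.348,"dz":-0.51,"wx":1.2,"fingers":-1},
    {"dx":-0.025,"dy":0.348,"dz":-0.51,"wx":1.4,"fingers":-1},
    {"dx":-0.025,"dy":0.348,"dz":-0.51,"wx":1.6,"fingers":-1},
    {"dx":-0.025,"dy":0.348,"dz":-0.51,"wx":1.745,"fingers":-1},
    {"dx":-0.025,"dy":0.661,"dz":-0.559,"wx":1.745,"fingers":-1},
    {"dx":-0.025,"dy":0.661,"dz":-0.559,"wx":1.745,"fingers":-1},
    {"dx":-0.025,"dy":0.661,"dz":-0.559,"wx":1.745,"fingers":-1},
    {"dx":-0.025,"dy":0.661,"dz":-0.559,"wx":1.745,"fingers":-1},
    {"dx":-0.025,"dy":0.661,"dz":-0.559,"wx":1.745,"fingers":-1},
    {"dx":-0.025,"dy":0.661,"dz":-0.559,"wx":1.745,"fingers":-1},
    {"dx":-0.025,"dy":0.661,"dz":-0.559,"wx":1.745,"fingers":-1},
    {"dx":-0.025,"dy":0.661,"dz":-0.559,"wx":1.745,"fingers":-1},
  ],
  grip_force=100,
)

```text
invalid input at $.plan[0]: expected keys wx, wy, wz, dx, dy, dz, fingers
```

Run:
```python
from h import *
grab('wrist','w1');grab('top','t1')
s=bot.get_state();print(s)
f=load('w1')
m=cv2.inRange(cv2.cvtColor(f['image'],cv2.COLOR_BGR2HSV),(3,170,100),(18,255,255))
n,l,st,c=cv2.connectedComponentsWithStats(m)
print([(st[i].tolist(),c[i].round(1).tolist()) for i in range(1,n) if st[i][4]>60])
print(proj(f,[520,-214,145]))
```

```text
{'clock': 0.25, 'joint_positions': array([ 1.62270547e+00,  4.04945117e-02,  8.43769391e-02, -1.97751457e-04,
       -1.61547628e+00, -3.33697287e-01]), 'qvel': array([-0.00029026, -0.0014057 ,  0.00286771,  0.0007777 , -0.00127528,
        0.00036334]), 'joint_efforts': array([ 3.06490292e-03, -3.67624569e+01,  3.47013617e+01,  6.92190796e+00,
       -3.35463781e-03,  1.20986604e-05]), 'tcp_pos': array([166.75885219, 576.21219846, 230.82246739]), 'tool_rot': array([ 0.09900466, -0.7000858 ,  0.09958492,  0.70011485]), 'wrist_force': array([-0.29498591, -0.28606936,  0.59168141]), 'torque': array([-0.01824777,  0.03763755, -0.03388221]), 'grip_width': 85.37311293451033}
[]
(np.float64(3337.123628629293), np.float64(-2230.9325052523636))
```

View pics/w1.png

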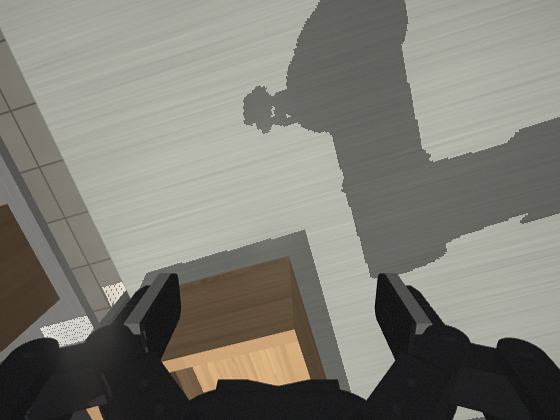

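The call was refused because every row needs all the keys, so the view hasn't changed. I'll resend it with all of them filled in.

Request:
drive_tool(
  plan=[
    {"wx":0,"wy":0,"wz":0,"dx":-0.025,"dy":0.06,"dz":-0.02,"fingers":-1},
    {"wx":0.4,"wy":0,"wz":0,"dx":-0.025,"dy":0.1385,"dz":-0.335,"fingers":-1},
    {"wx":0.4,"wy":0,"wz":0,"dx":-0.025,"dy":0.1385,"dz":-0.335,"fingers":-1},
    {"wx":0.6,"wy":0,"wz":0,"dx":-0.025,"dy":0.1385,"dz":-0.335,"fingers":-1},
    {"wx":0.8,"wy":0,"wz":0,"dx":-0.025,"dy":0.1385,"dz":-0.335,"fingers":-1},
    {"wx":0.9,"wy":0,"wz":0,"dx":-0.025,"dy":0.1385,"dz":-0.335,"fingers":-1},
    {"wx":1.0,"wy":0,"wz":0,"dx":-0.025,"dy":0.348,"dz":-0.51,"fingers":-1},
    {"wx":1.2,"wy":0,"wz":0,"dx":-0.025,"dy":0.348,"dz":-0.51,"fingers":-1},
    {"wx":1.4,"wy":0,"wz":0,"dx":-0.025,"dy":0.348,"dz":-0.51,"fingers":-1},
    {"wx":1.6,"wy":0,"wz":0,"dx":-0.025,"dy":0.348,"dz":-0.51,"fingers":-1},
    {"wx":1.745,"wy":0,"wz":0,"dx":-0.025,"dy":0.348,"dz":-0.51,"fingers":-1},
    {"wx":1.745,"wy":0,"wz":0,"dx":-0.025,"dy":0.661,"dz":-0.559,"fingers":-1},
    {"wx":1.745,"wy":0,"wz":0,"dx":-0.025,"dy":0.661,"dz":-0.559,"fingers":-1},
    {"wx":1.745,"wy":0,"wz":0,"dx":-0.025,"dy":0.661,"dz":-0.559,"fingers":-1},
    {"wx":1.745,"wy":0,"wz":0,"dx":-0.025,"dy":0.661,"dz":-0.559,"fingers":-1},
    {"wx":1.745,"wy":0,"wz":0,"dx":-0.025,"dy":0.661,"dz":-0.559,"fingers":-1},
    {"wx":1.745,"wy":0,"wz":0,"dx":-0.025,"dy":0.661,"dz":-0.559,"fingers":-1},
    {"wx":1.745,"wy":0,"wz":0,"dx":-0.025,"dy":0.661,"dz":-0.559,"fingers":-1},
    {"wx":1.745,"wy":0,"wz":0,"dx":-0.025,"dy":0.661,"dz":-0.559,"fingers":-1},
  ],
  grip_force=100,
)

```text
clock: 2.62
tcp_pos: [520.3, -212.9, 256.3]
tool_rot: [0.6, -0.374, 0.6, 0.375]
wrist_force: [-0.1, 0.6, 0.5]
grip_width: 85.6
```

Run:
```python
from h import *
grab('wrist','w2')
s=bot.get_state();print(s['joint_positions'],s['tcp_pos'],s['clock'])
f=load('w2')
m=cv2.inRange(cv2.cvtColor(f['image'],cv2.COLOR_BGR2HSV),(3,150,70),(18,255,255))
n,l,st,c=cv2.connectedComponentsWithStats(m)
print([(st[i].tolist(),c[i].round(1).tolist()) for i in range(1,n) if st[i][4]>60])
print(proj(f,[520,-214,145]))
```

```text
[-3.12375714e-02 -5.62111635e-02  3.46547811e-02 -5.33901348e-05
 -1.66143522e+00 -4.22886183e-01] [ 520.34432243 -212.83704287  256.39250963] 2.675
[([356, 48, 74, 71, 4012], [393.2, 83.7]), ([165, 165, 36, 34, 894], [182.4, 181.2]), ([247, 176, 65, 62, 2289], [283.0, 212.2])]
(np.float64(278.42827905175545), np.float64(206.77274120616548))
```

View pics/w2.png

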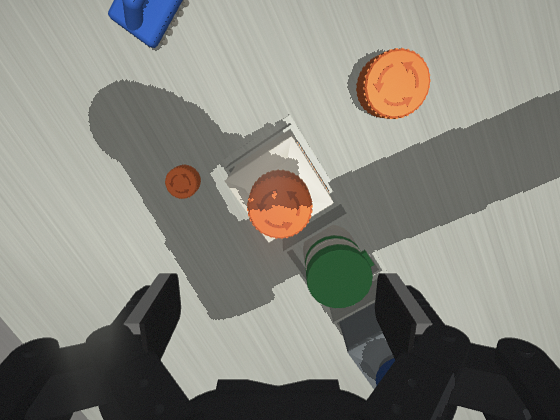

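Run:
```python
from h import *
f=load('w2')
a=cv2.resize(f['image'][155:255,235:330],None,fx=6,fy=6,interpolation=cv2.INTER_CUBIC);cv2.imwrite('pics/w2c.png',a)
m=cv2.inRange(cv2.cvtColor(f['image'],cv2.COLOR_BGR2HSV),(2,120,30),(20,255,255))
m=cv2.morphologyEx(m,cv2.MORPH_CLOSE,np.ones((7,7)))
cs,_=cv2.findContours(m,0,1)
for c in cs:
    if cv2.contourArea(c)>500: print(cv2.boundingRect(c),cv2.fitEllipse(cv2.convexHull(c)))
# predicted top-face outline
t=np.linspace(0,6.28,60)
for z in (145,115):
  P=np.array([proj(f,[520+26*np.cos(k),-214+26*np.sin(k),z]) for k in t]);print(P.min(0),P.max(0))
```

```text
(247, 171, 66, 68) ((279.20831298828125, 204.73822021484375), (65.09193420410156, 67.63838958740234), 179.58985900878906)
(165, 165, 36, 34) ((182.53953552246094, 181.4066925048828), (33.04584503173828, 35.3605842590332), 68.4202880859375)
(356, 48, 74, 71) ((393.33447265625, 83.52888488769531), (67.27762603759766, 77.16036224365234), 55.55228042602539)
[245.32798081 174.07877106] [311.53476719 237.54082987]
[248.45310725 167.10944841] [308.20448367 224.91562642]
```

View pics/w2c.png

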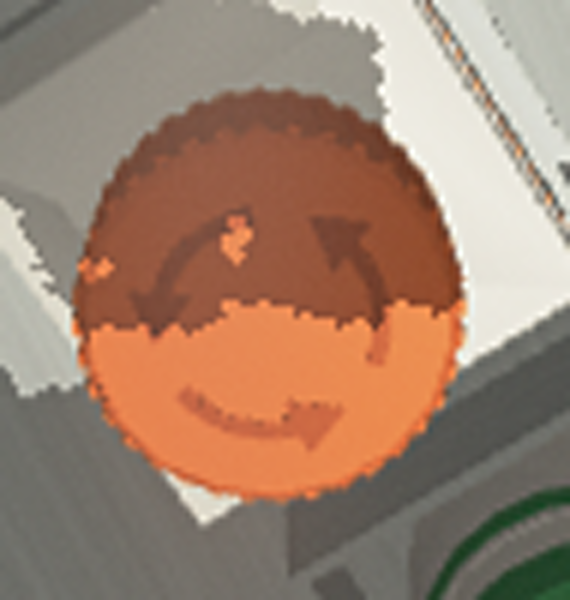

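Run:
```python
from h import *
from scipy.spatial.transform import Rotation as R
f=load('w2');S=load('scene0');T=load('top0')
r=[ray(f,280.1,207.3),ray(S,237.4,248.6),ray(T,357.2,203.2)]
print(tri(r),tri(r[:2]),onz(f,280.1,207.3,145))
s=bot.get_state();q=s['tool_rot'];M=R.from_quat([q[1],q[2],q[3],q[0]]).as_matrix();print(M.round(4),s['tcp_pos'])
c=onz(f,280.1,207.3,145)
print('shift to cap axis',(M.T@(c-s['tcp_pos'])).round(1))
```

```text
(array([ 519.79880729, -213.52518769,  146.10578035]), [np.float64(0.9438403989397299), np.float64(1.936336384022193), np.float64(1.532479424092673)]) (array([ 519.65566684, -211.77106908,  143.66562123]), [np.float64(0.9717451995294477), np.float64(0.9717451995293761)]) [ 519.00993568 -213.03541045  145.        ]
[[ 2.000e-04 -8.986e-01  4.387e-01]
 [ 0.000e+00  4.387e-01  8.986e-01]
 [-1.000e+00 -2.000e-04  1.000e-04]] [ 520.34432243 -212.83704287  256.39250963]
shift to cap axis [111.4   1.1  -0.8]
```

Request:
drive_tool(
  plan=[
    {"wx":0,"wy":0,"wz":0,"dx":0.05,"dy":0.001,"dz":-0.001,"fingers":-1},
    {"wx":0,"wy":0,"wz":0,"dx":0.1,"dy":0.001,"dz":-0.001,"fingers":-1},
    {"wx":0,"wy":0,"wz":0,"dx":0.13,"dy":0.001,"dz":-0.001,"fingers":-1},
    {"wx":0,"wy":0,"wz":0,"dx":0.146,"dy":0.001,"dz":-0.001,"fingers":-1},
    {"wx":0,"wy":0,"wz":0,"dx":0.146,"dy":0.001,"dz":-0.001,"fingers":-1},
    {"wx":0,"wy":0,"wz":0,"dx":0.146,"dy":0.001,"dz":-0.001,"fingers":-1},
  ],
)

```text
clock: 3.42
tcp_pos: [519.6, -214.5, 112.2]
tool_rot: [0.601, -0.375, 0.599, 0.373]
wrist_force: [0.3, -0.3, 1.1]
grip_width: 85.2
```

Run:
```python
from h import *
f=grab('wrist','w3');g=grab('scene','s3');print(bot.get_state()['tcp_pos'],bot.get_state()['wrist_force'])
t=np.linspace(0,6.28,40)
im=f['image'].copy()
for k in t:
  u=proj(f,[519.3+26*np.cos(k),-213.3+26*np.sin(k),145]);cv2.circle(im,(int(round(u[0])),int(round(u[1]))),1,(255,0,0),-1)
cv2.imwrite('pics/w3o.png',im)
cv2.imwrite('pics/s3c.png',cv2.resize(g['image'][150:310,150:330],None,fx=3.5,fy=3.5,interpolation=cv2.INTER_CUBIC))
```

```text
[ 519.48708607 -214.59268582  112.10228787] [ 0.70337418  0.41335226 -0.21253782]
```

View pics/w3o.png

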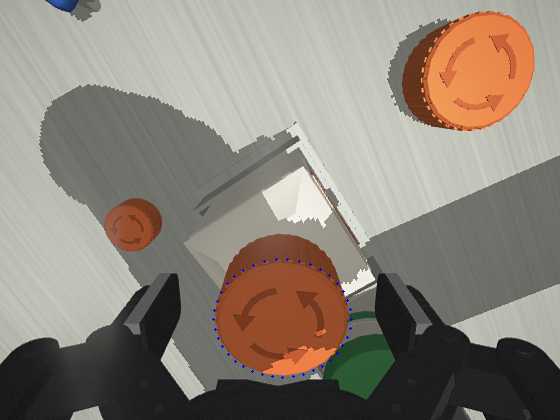

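View pics/s3c.png

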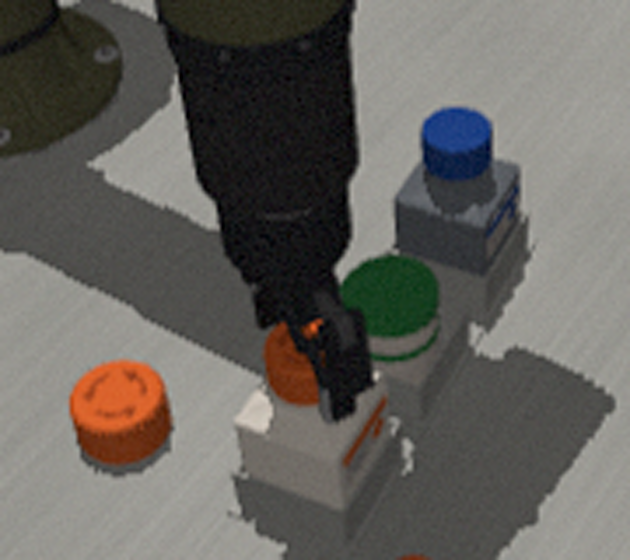

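Request:
drive_tool(
  plan=[
    {"wx":0,"wy":0,"wz":0,"dx":0.0,"dy":0.0015,"dz":0.001,"fingers":-1},
    {"wx":0,"wy":0,"wz":0,"dx":0.0,"dy":0.0015,"dz":0.001,"fingers":-1},
    {"wx":0,"wy":0,"wz":0,"dx":0.0,"dy":0.0015,"dz":0.001,"fingers":1},
    {"wx":0,"wy":0,"wz":0,"dx":0.0,"dy":0.0015,"dz":0.001,"fingers":1},
    {"wx":0,"wy":0,"wz":0,"dx":0.0,"dy":0.0015,"dz":0.001,"fingers":1},
    {"wx":0,"wy":0,"wz":0,"dx":0.0,"dy":0.0015,"dz":0.001,"fingers":1},
    {"wx":0,"wy":0,"wz":0,"dx":0.0,"dy":0.0015,"dz":0.001,"fingers":1},
    {"wx":0,"wy":0,"wz":0,"dx":0.0,"dy":0.0015,"dz":0.001,"fingers":1},
  ],
  grip_force=100,
)

```text
clock: 4.53
tcp_pos: [517.9, -213.1, 110.7]
tool_rot: [0.6, -0.374, 0.6, 0.374]
wrist_force: [-0.7, 0.5, 4.7]
grip_width: 50.3
```

Run:
```python
from h import *
f=grab('wrist','w4');g=grab('scene','s4');s=bot.get_state();print(s['clock'],s['tcp_pos'],s['wrist_force'],s['torque'],s['grip_width'])
```

```text
4.625 [ 517.89374515 -213.09889501  110.6704526 ] [-0.74485248  0.0519138   3.71412003] [0.09087713 0.16692259 0.00419051] 50.024115547653345
```

View pics/w4.png

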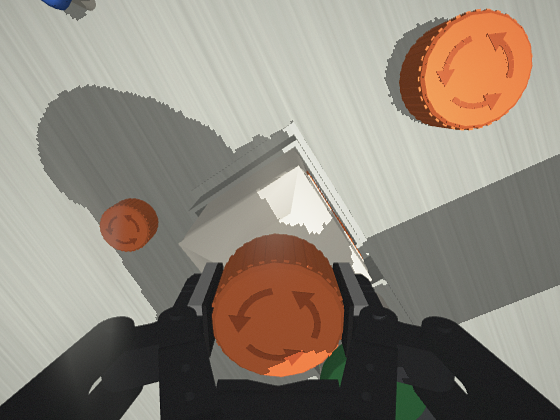

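Request:
drive_tool(
  plan=[
    {"wx":0,"wy":0,"wz":0,"dx":0.002,"dy":0,"dz":0,"fingers":1},
    {"wx":0,"wy":0,"wz":0,"dx":0.004,"dy":0,"dz":0,"fingers":1},
    {"wx":0,"wy":0,"wz":0,"dx":0.005,"dy":0,"dz":0,"fingers":1},
    {"wx":0,"wy":0,"wz":0,"dx":0.005,"dy":0,"dz":0,"fingers":1},
    {"wx":0,"wy":0,"wz":0,"dx":0.005,"dy":0,"dz":0,"fingers":1},
  ],
  grip_force=110,
)

```text
clock: 5.25
tcp_pos: [518.0, -213.1, 107.1]
tool_rot: [0.6, -0.375, 0.6, 0.374]
wrist_force: [-4.6, 3.3, 11.6]
grip_width: 50.1
```

Run:
```python
from h import *
for i in range(2):
  f=grab('wrist','w5%d'%i);s=bot.get_state();print(s['clock'],s['tcp_pos'],s['wrist_force'],s['torque'],s['grip_width'])
```

```text
5.3 [ 517.98326531 -213.12581409  107.1388462 ] [-4.13176386  3.01489794 10.56015232] [ 0.93135185  1.26391896 -0.00539637] 49.71516512416891
5.35 [ 517.98927673 -213.14914925  107.17793694] [-4.61859432  2.22138493 10.89369388] [ 0.99010799  1.28955078 -0.05613896] 49.85795563757571
```

View pics/w51.png

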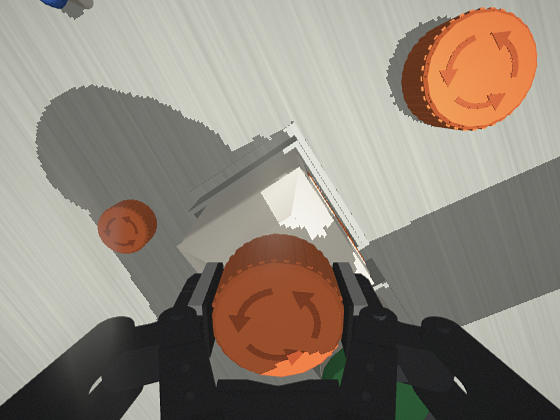

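Request:
drive_tool(
  plan=[
    {"wx":0,"wy":0,"wz":0,"dx":0.001,"dy":0.001,"dz":0,"fingers":1},
    {"wx":0,"wy":0,"wz":0,"dx":0.002,"dy":0.001,"dz":0,"fingers":1},
    {"wx":0,"wy":0,"wz":0,"dx":0.002,"dy":0.001,"dz":0,"fingers":1},
    {"wx":0,"wy":0,"wz":0,"dx":0.002,"dy":0.001,"dz":0,"fingers":1},
  ],
  grip_force=110,
)

```text
clock: 5.85
tcp_pos: [518.0, -213.1, 106.2]
tool_rot: [0.601, -0.376, 0.599, 0.373]
wrist_force: [-1.4, 2.5, 12.8]
grip_width: 50.0
```

Run:
```python
from h import *
s=bot.get_state();print(s['clock'],s['tcp_pos'],s['wrist_force'],s['torque'],s['grip_width'])
```

```text
5.85 [ 517.97499587 -213.11751917  106.21093061] [-1.37345727  2.49344919 12.80070962] [0.52781951 0.70718245 0.0400845 ] 50.00330590239729
```

Request:
drive_tool(
  plan=[
    {"wx":0,"wy":0,"wz":0,"dx":0.001,"dy":0,"dz":0,"fingers":1},
    {"wx":-0.08,"wy":0,"wz":0,"dx":0.001,"dy":0,"dz":0,"fingers":1},
    {"wx":-0.16,"wy":0,"wz":0,"dx":0.001,"dy":0,"dz":0,"fingers":1},
    {"wx":-0.24,"wy":0,"wz":0,"dx":0.001,"dy":0,"dz":0,"fingers":1},
    {"wx":-0.3,"wy":0,"wz":0,"dx":0.001,"dy":0,"dz":0,"fingers":1},
    {"wx":-0.3,"wy":0,"wz":0,"dx":0.001,"dy":0,"dz":0,"fingers":1},
  ],
  grip_force=110,
)

```text
clock: 6.6
tcp_pos: [518.8, -213.5, 105.9]
tool_rot: [0.538, -0.462, 0.536, 0.458]
wrist_force: [0.2, -0.3, 14.1]
grip_width: 49.4
```

Run:
```python
from h import *
f=grab('wrist','w6');s=bot.get_state();print(s['clock'],s['tcp_pos'],s['wrist_force'],s['torque'],s['grip_width'])
```

```text
6.65 [ 518.75961202 -213.49966527  105.88107669] [-0.05609463 -0.30803731 12.81994383] [0.03627789 0.07434369 0.07956202] 49.444470546235884
```

View pics/w6.png

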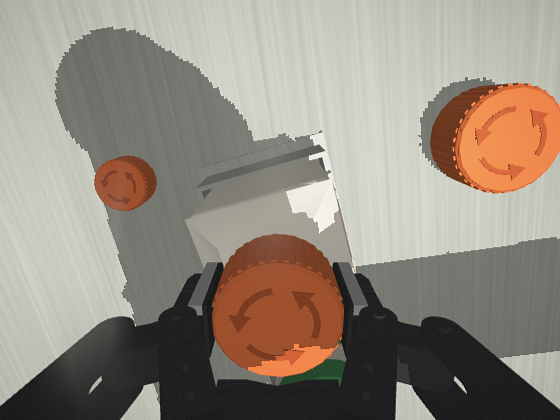

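The cap is turning with the jaws: its arrows stay in the same place relative to the fingers at (278,320), while the bottle has turned in view. Force holds at about 13 N with almost no torque. I'll keep turning to about 62° in total.

Request:
drive_tool(
  plan=[
    {"wx":-0.1,"wy":0,"wz":0,"dx":0.0003,"dy":0,"dz":0,"fingers":1},
    {"wx":-0.2,"wy":0,"wz":0,"dx":0.0003,"dy":0,"dz":0,"fingers":1},
    {"wx":-0.3,"wy":0,"wz":0,"dx":0.0003,"dy":0,"dz":0,"fingers":1},
    {"wx":-0.4,"wy":0,"wz":0,"dx":0.0003,"dy":0,"dz":0,"fingers":1},
    {"wx":-0.5,"wy":0,"wz":0,"dx":0.0003,"dy":0,"dz":0,"fingers":1},
    {"wx":-0.6,"wy":0,"wz":0,"dx":0.0003,"dy":0,"dz":0,"fingers":1},
    {"wx":-0.7,"wy":0,"wz":0,"dx":0.0003,"dy":0,"dz":0,"fingers":1},
    {"wx":-0.78,"wy":0,"wz":0,"dx":0.0003,"dy":0,"dz":0,"fingers":1},
    {"wx":-0.78,"wy":0,"wz":0,"dx":0.0003,"dy":0,"dz":0,"fingers":1},
    {"wx":-0.78,"wy":0,"wz":0,"dx":0.0003,"dy":0,"dz":0,"fingers":1},
  ],
  grip_force=110,
)

```text
clock: 7.9
tcp_pos: [519.5, -213.5, 105.9]
tool_rot: [-0.322, 0.632, -0.322, -0.627]
wrist_force: [1.6, 1.0, 13.0]
grip_width: 50.1
```

Run:
```python
from h import *
f=grab('wrist','w7');s=bot.get_state();print(s['clock'],s['tcp_pos'],s['wrist_force'],s['torque'],s['grip_width'],s['joint_positions'])
```

```text
7.95 [ 519.49131576 -213.50863766  105.98174949] [ 2.49237046  0.1868088  13.66238165] [-0.00967497 -0.68203812  0.12031497] 49.4241118904139 [-0.0306091  -0.04779367 -0.2322759   0.00296947 -1.37842223  0.65495432]
```

View pics/w7.png

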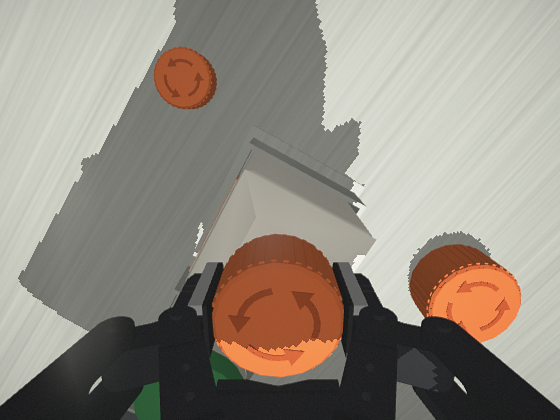

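Request:
drive_tool(
  plan=[
    {"wx":0,"wy":0,"wz":0,"dx":-0.004,"dy":0,"dz":0,"fingers":1},
    {"wx":0,"wy":0,"wz":0,"dx":-0.008,"dy":0,"dz":0,"fingers":1},
    {"wx":0,"wy":0,"wz":0,"dx":-0.011,"dy":0,"dz":0,"fingers":1},
    {"wx":0,"wy":0,"wz":0,"dx":-0.014,"dy":0,"dz":0,"fingers":1},
    {"wx":0,"wy":0,"wz":0,"dx":-0.014,"dy":0,"dz":0,"fingers":1},
  ],
  grip_force=110,
)

```text
clock: 8.57
tcp_pos: [516.4, -212.4, 115.2]
tool_rot: [0.322, -0.629, 0.323, 0.63]
wrist_force: [2.1, -1.1, -0.8]
grip_width: 49.6
```

Run:
```python
from h import *
f=grab('wrist','w8');g=grab('scene','s8');s=bot.get_state();print(s['clock'],s['tcp_pos'],s['wrist_force'],s['torque'],s['grip_width'])
cv2.imwrite('pics/s8c.png',cv2.resize(g['image'][150:310,150:330],None,fx=3.5,fy=3.5,interpolation=cv2.INTER_CUBIC))
```

```text
8.675 [ 516.4090195  -212.40933459  115.23322604] [ 2.05577797 -1.76829018 -1.47180408] [-0.42844605 -0.64106424 -0.02735608] 49.72455131861318
```

View pics/w8.png

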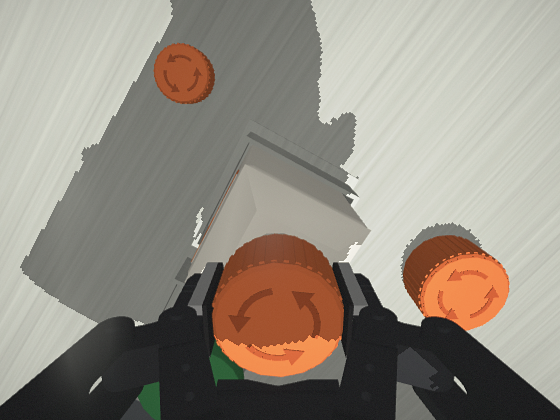

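View pics/s8c.png

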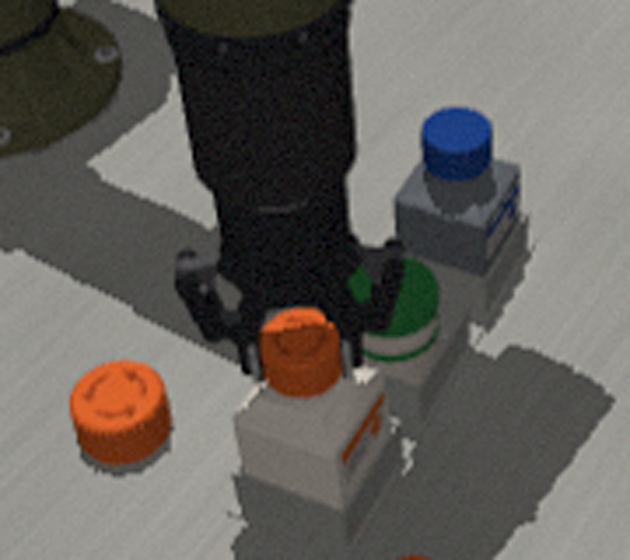

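Run:
```python
from h import *
from scipy.spatial.transform import Rotation as R
s=bot.get_state();q=s['tool_rot'];M=R.from_quat([q[1],q[2],q[3],q[0]]).as_matrix();print(M.round(3))
print(M.T@(np.array([519.2,-213.4,224.3])-s['tcp_pos']))
```

```text
[[-0.001 -0.812 -0.584]
 [ 0.    -0.584  0.812]
 [-1.     0.001  0.001]]
[-109.07080994   -1.58476106   -2.31929386]
```

Request:
drive_tool(
  plan=[
    {"wx":0,"wy":0,"wz":0,"dx":-0.001,"dy":-0.0015,"dz":-0.002,"fingers":1},
    {"wx":0,"wy":0,"wz":0,"dx":-0.005,"dy":-0.0015,"dz":-0.002,"fingers":1},
    {"wx":0,"wy":0,"wz":0,"dx":-0.01,"dy":-0.0015,"dz":-0.002,"fingers":1},
    {"wx":0,"wy":0,"wz":0,"dx":-0.02,"dy":-0.0015,"dz":-0.002,"fingers":1},
    {"wx":0,"wy":0,"wz":0,"dx":-0.035,"dy":-0.0015,"dz":-0.002,"fingers":1},
    {"wx":0,"wy":0,"wz":0,"dx":-0.06,"dy":-0.0015,"dz":-0.002,"fingers":1},
    {"wx":0,"wy":0,"wz":0,"dx":-0.085,"dy":-0.0015,"dz":-0.002,"fingers":1},
    {"wx":0,"wy":0,"wz":0,"dx":-0.1,"dy":-0.0015,"dz":-0.002,"fingers":1},
    {"wx":0,"wy":0,"wz":0,"dx":-0.109,"dy":-0.0015,"dz":-0.002,"fingers":1},
    {"wx":0,"wy":0,"wz":0,"dx":-0.109,"dy":-0.0015,"dz":-0.002,"fingers":1},
    {"wx":0,"wy":0,"wz":0,"dx":-0.109,"dy":-0.0015,"dz":-0.002,"fingers":1},
    {"wx":0,"wy":0,"wz":0,"dx":-0.109,"dy":-0.0015,"dz":-0.002,"fingers":1},
  ],
  grip_force=110,
)

```text
clock: 10.18
tcp_pos: [519.0, -213.2, 224.1]
tool_rot: [0.322, -0.629, 0.323, 0.63]
wrist_force: [-0.9, -0.2, 0.6]
grip_width: 50.0
```

Run:
```python
from h import *
f=grab('wrist','w9');g=grab('scene','s9');t=grab('top','t9');s=bot.get_state();print(s['clock'],s['tcp_pos'],s['tool_rot'],s['wrist_force'],s['torque'],s['grip_width'])
cv2.imwrite('pics/s9c.png',cv2.resize(g['image'][130:300,150:330],None,fx=3.5,fy=3.5,interpolation=cv2.INTER_CUBIC))
```

```text
10.325 [ 519.09711031 -213.24480301  224.65114645] [ 0.3222634  -0.62915035  0.32249286  0.62953514] [-0.1304879   0.08682621 -0.62245018] [-0.01193283  0.07353363 -0.03025088] 49.85203596477411
```

View pics/w9.png

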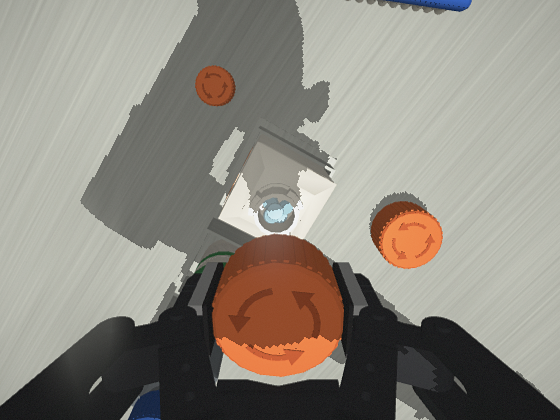

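View pics/s9c.png

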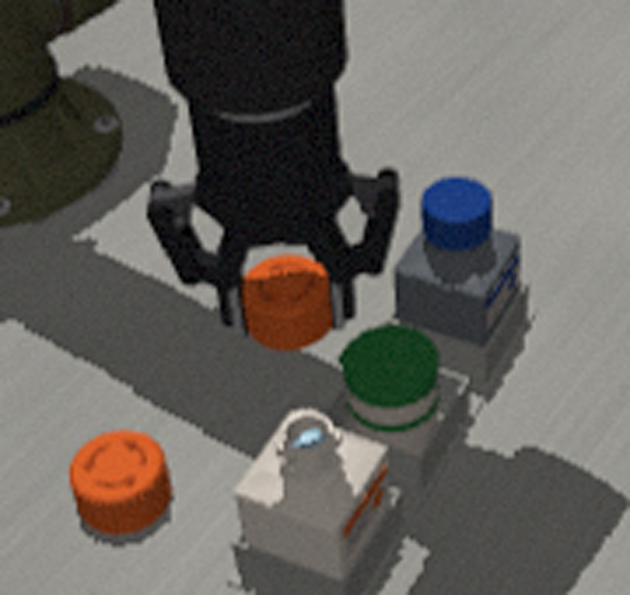

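View pics/t9.png

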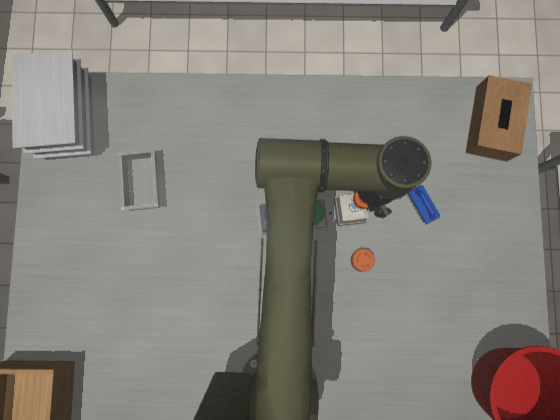

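The bottle is open with tablets visible, its mouth at (278,211) in the wrist view. The cap is in the jaws at (278,318). Next I'll check the alignment.

Run:
```python
from h import *
f=load('w9');g=load('s9')
cv2.imwrite('pics/w9m.png',cv2.resize(f['image'][160:250,220:340],None,fx=6,fy=6,interpolation=cv2.INTER_CUBIC))
im=f['image'].copy()
def circ(im,f,c,r,col):
  P=[proj(f,[c[0]+r*np.cos(k),c[1]+r*np.sin(k),c[2]]) for k in np.linspace(0,6.28,50)]
  cv2.polylines(im,[(np.array(P)*16).round().astype(np.int32)],True,col,1,cv2.LINE_AA,4)
circ(im,f,(519.1,-213.2,128),17,(255,0,0));circ(im,f,(519.1,-213.2,258.8),26,(255,0,0));circ(im,f,(519.1,-213.2,228.8),26,(0,255,0))
im2=g['image'].copy()
circ(im2,g,(519.1,-213.2,128),17,(255,0,0));circ(im2,g,(519.1,-213.2,258.8),26,(255,0,0));circ(im2,g,(519.1,-213.2,228.8),26,(0,255,0))
a=cv2.resize(im[150:390,190:370],None,fx=2.2,fy=2.2,interpolation=cv2.INTER_CUBIC)
b=cv2.resize(im2[190:290,200:280],None,fx=4.8,fy=5.28,interpolation=cv2.INTER_CUBIC)
b=cv2.resize(im2[190:290,200:275],(396,528),interpolation=cv2.INTER_CUBIC)
cv2.imwrite('pics/o9.png',np.hstack([a,b]))
```

```text
(no output)
```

View pics/o9.png

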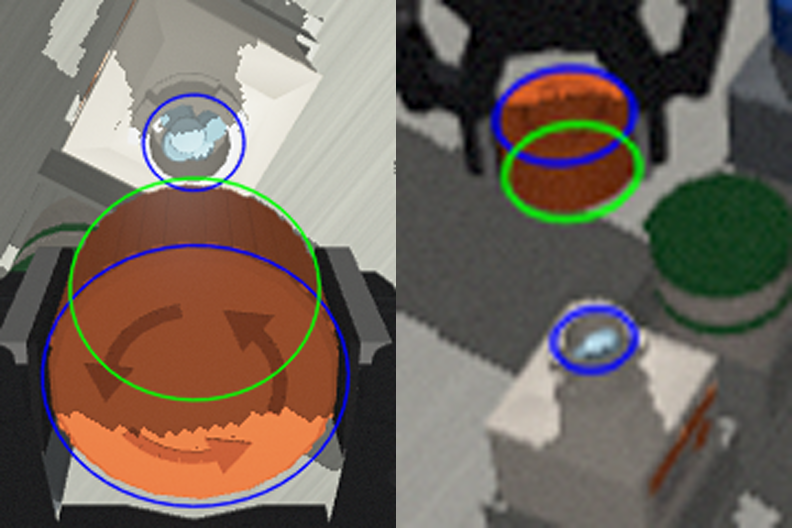

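View pics/w9m.png

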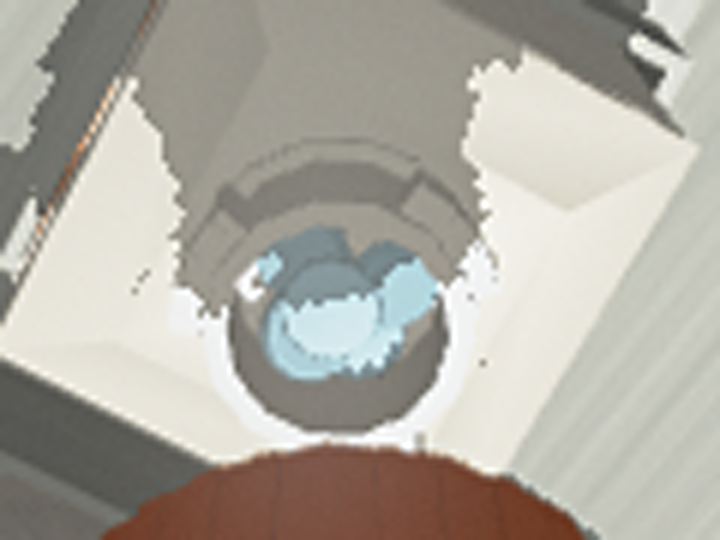

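Run:
```python
from h import *
s=bot.get_state();print(s['clock'],s['tcp_pos'],s['grip_width'],abs(s['qvel']).max());print(bot.sign_off())
```

```text
10.325 [ 519.09711031 -213.24480301  224.65114645] 49.85203596477411 0.0029086308834053638
the job is handed in; nothing more can be done
None
```

The bottle is open, and the job is handed in with the cap still in the gripper, level and straight above the mouth. I gripped the orange cap on the white bottle at 100–110 N and pressed it about 4.5–5 mm (12.8–14 N at the wrist). Keeping it pressed, I turned it anticlockwise 62° and lifted it straight off. The clock stood at 10.3 s at hand-in.

**Last checks:**
- **Cap:** The gripper stood at x 519, y -213 mm, with the tool vertical. The cap's lower edge is about 10 cm above the rim. In the scene view it lines up with the mouth to within about 2 mm, and the arrows show it did not slip in the jaws.
- **Bottle:** It is in its pocket with tablets visible in the mouth. The rim is where it should be, so the bottle was not lifted along.
- **Other objects:** The things I could see in the pictures look unmoved. The arm hides part of the rack in the last top view.

**Where the checks disagreed:**
- **Cap height:** The wrist view shows the cap about 5% smaller than expected, so it may sit a few millimetres lower than worked out. The wrist camera is calibrated only to about 2 mm.
- **Grip centring:** A correction of about 3 mm sideways turned out wrong. I took it out at the start of the final lift, and the side force never passed about 6 N.
- **Refused call:** My first move was refused because rows were missing keys, and I resent it complete.

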